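# Tighten the club trophies and put them on the display ledge

## Robot

A 6-joint arm with a two-finger parallel gripper is mounted at the origin on the work surface. World frame = base frame: x ahead of the robot, y to its left, z up, the work surface at z = 0. Lengths are in m, angles in degrees, forces in N, time in s.
With the tool pointing down it reaches from about 0.375 to 0.9 m from the base axis. Payload 3.1 kg.
Tool frame: the origin (TCP) lies on the centre line of the jaws, within the pads' length; the fingertips stand 25 mm ahead of it and the grasp point (between the pads) lies 6 mm ahead of it; z points along the fingers, y is the line along which they close (so a half turn about z gives the same grasp; the last joint's range is limited). The gripper opens to 87 mm and grips with 3 to 60 N. Pads are 19 mm wide; open, the fingers measure 117 mm over their backs; the gripper's body (75 mm by 190 mm) begins 51 mm behind the grasp point.
Start: joints at [-73.425, 30.224, 82.088, -0, 67.689, -10.227], TCP at [0.282, -0.558, 0.248] pointing down, gripper open.
Joint ranges: [-176.69, 176.69], [-43.24, 126.21], [12.49, 139.97], [-82, 262], [0, 151.66], [-163.58, 163.58]. Speed limits (degrees/s): [159.86, 159.86, 180, 180, 180, 180].

## Interface

Orientations are given as a 3x3 rotation matrix whose columns are the frame's x, y, z axes.
In Python, from rig import bot, cams, models gives the robot as it stands. The module is installed in compiled form; this text tells all that it offers.
- The arm moves only by the shell command python3 -m handwheel 'ROWS' [OPENING]. ROWS is JSON, a list of rows, each a list of 6 numbers: the shift along the world's x, y, z each as a share of 1 m, from -1 to 1, then the turn, a rotation vector about the world's x, y, z each as a share of 2 rad, from -1 to 1. In form: [[dx, dy, dz, wx, wy, wz], ...]. A call has exactly 8 rows; each row is the pose to reach, as a shift and turn from the pose commanded when the call began; what a row does not reach only later rows make up. A row lasts 1/12 s, in which the tool goes at most 41.7 mm and 7.16 degrees, less where a joint would pass 70% of its speed; a pose out of reach is approached as far as the arm can. A call with a number of a shift or a turn outside -1 to 1 is refused whole. A call with a gripper value outside its range is refused whole. OPENING is the opening, from -1 (shut) to 1 (fully open), so that 0 is half open, set as the call begins (- or left out, the last holds). The fingers move at their own pace and stop on an object; the grip force is fixed at half the most. Time passes only in rows, so rows that repeat a pose let the fingers close, or fill a call up. It gives the time, the measured TCP pose, the force, the opening and the grip force at its end, in the units of the state.
- bot.read_state(): the state, without advancing time (a new reading comes with each control period).
- cams.capture(name): name is "scene" or "top" or "wrist"; returns (picture, depth): 400x640x3 uint8, blue, green, red; 400x640 float32, m along the optical axis (not along the pixel's ray), 0 where there is no reading.
- cams.calibration(name): a dict with "mtx" (3x3 intrinsics, pixels), "dist_coeffs" ([k1, k2, p1, p2, k3] as OpenCV has them; the pictures are not rectified), "R" (3x3) and "t" (3): a world point X has camera coordinates R X + t; the wrist camera has in their place "tool_from_camera" (4x4, takes a point from camera to tool coordinates, whose origin is the TCP and whose axes are the flange's). Camera axes: x right, y down, z forward; pixel columns grow to the right and rows downward; lengths in m; the calibration is good to about 2 mm. A picture is of the moment at which its call begins: read the wrist's pose just before it. calibration takes no time and is no camera call.
- bot.hand_in(): hands the job in; it is judged then, once.
Trained networks look in the newest picture that a camera, given by its name, has taken for a name from the list of things; names that differ only in an ending like _2 or _b are one class to them, and where a whole thing is asked for, a point or a joint stands for the part that bears it (a point fixed in the world has none). Each returns a list of dicts, best first, with "conf" (0 to 1); they miss things now and then, are a little off and sometimes report something else, mostly with a low value. They report only what shows in the picture. A call takes as long as a camera call. They do not tell look-alikes from the thing itself.
- models.spot_in(query, camera): "position" ([column, row] in pixels, amid what is visible of it).
- models.tip_of(query, camera): "position" ([column, row] in pixels: a listed point, or the origin of a listed thing).
The state is a dict: "time_s": time; "joint_positions": joint angles; "qvel": joint speeds; "tau": joint torques, N m; "position": TCP position; "tcp_rot": TCP orientation; "force": force on the tool from outside, world axes, zero at the start; "moment": the same for the moment, N m; "opening": opening from 0.0 (shut) to 1.0 (fully open); "grasp_force": force on a finger pad.
Only numpy, scipy, OpenCV 4.12 (cv2) and the standard library are available. Lean on these libraries where they do the work, as an engineer would, in place of code of your own. Each camera call takes 0.05 s, during which the arm holds its last target. There are 200 camera calls.

## Task

Every trophy on the desk has worked loose: tighten each one by turning its figure clockwise until its flat faces are parallel to the nameplates on its base. The base just spins along on the bare desk, which is what the jig with the two red fences is for. Stand each tightened trophy upright on the raised pine ledge, its base wholly on the top and its nameplates facing the ledge's long edges, and leave the bottle, mug and screwdriver alone.

Things in the scene. Friction and masses are not known exactly. Their poses are not given: they have to be found in the camera images.
- t1_figure (a point): Centre of a trophy's flat upright figure: a gold disc (60 mm across), 14 mm thick, 95 mm above the trophy's underside. Axes turn with the figure: z up, x square to its flat faces (thickness), y across. Faces at least 46 x 46 mm about this point: grasp here from above across the thickness; top 23 to 33 mm higher. The whole trophy (about 0.54 kg) may be lifted by it. May be None (absent)
- t1_base (a point): Centre of the same trophy's black base: a block 70 x 70 mm, 35 mm high; 17.5 mm above its underside. Axes: z up, x square to the two faces with brass nameplates (front and back alike). An 18 mm round stem joins it to the figure. May be None (absent)
- t1_screw (a joint): Angle of that figure on its base (rad): negative = loose, 0 = tight, faces parallel to the nameplates; clockwise from above raises it; stop at +0.04. Stiff thread (0.4 N m) that stays where left; unbraced, the base spins round with the figure. May be None (absent)
- t2_figure (a point): Centre of a trophy's flat upright figure: a silver eight-pointed star (65 mm across), 14 mm thick, 95 mm above the trophy's underside. Axes turn with the figure: z up, x square to its flat faces (thickness), y across. Faces at least 46 x 46 mm about this point: grasp here from above across the thickness; top 23 to 33 mm higher. The whole trophy (about 0.54 kg) may be lifted by it. May be None (absent)
- t2_base (a point): Centre of the same trophy's white marble base: a block 70 x 70 mm, 35 mm high; 17.5 mm above its underside. Axes: z up, x square to the two faces with brass nameplates (front and back alike). An 18 mm round stem joins it to the figure. May be None (absent)
- t2_screw (a joint): Angle of that figure on its base (rad): negative = loose, 0 = tight, faces parallel to the nameplates; clockwise from above raises it; stop at +0.04. Stiff thread (0.4 N m) that stays where left; unbraced, the base spins round with the figure. May be None (absent)
- t3_figure (a point): Centre of a trophy's flat upright figure: a copper shield (50 mm wide), 14 mm thick, 95 mm above the trophy's underside. Axes turn with the figure: z up, x square to its flat faces (thickness), y across. Faces at least 46 x 46 mm about this point: grasp here from above across the thickness; top 23 to 33 mm higher. The whole trophy (about 0.54 kg) may be lifted by it. May be None (absent)
- t3_base (a point): Centre of the same trophy's black base: a block 70 x 70 mm, 35 mm high; 17.5 mm above its underside. Axes: z up, x square to the two faces with brass nameplates (front and back alike). An 18 mm round stem joins it to the figure. May be None (absent)
- t3_screw (a joint): Angle of that figure on its base (rad): negative = loose, 0 = tight, faces parallel to the nameplates; clockwise from above raises it; stop at +0.04. Stiff thread (0.4 N m) that stays where left; unbraced, the base spins round with the figure. May be None (absent)
- t4_figure (a point): Centre of a trophy's flat upright figure: a blue rectangular blade (46 mm wide, 54 mm high), 14 mm thick, 95 mm above the trophy's underside. Axes turn with the figure: z up, x square to its flat faces (thickness), y across. Faces at least 46 x 46 mm about this point: grasp here from above across the thickness; top 23 to 33 mm higher. The whole trophy (about 0.54 kg) may be lifted by it. May be None (absent)
- t4_base (a point): Centre of the same trophy's white marble base: a block 70 x 70 mm, 35 mm high; 17.5 mm above its underside. Axes: z up, x square to the two faces with brass nameplates (front and back alike). An 18 mm round stem joins it to the figure. May be None (absent)
- t4_screw (a joint): Angle of that figure on its base (rad): negative = loose, 0 = tight, faces parallel to the nameplates; clockwise from above raises it; stop at +0.04. Stiff thread (0.4 N m) that stays where left; unbraced, the base spins round with the figure. May be None (absent)
- jig_floor (a point): Bracing jig, fixed: plywood plate 110 x 120 mm, 12 mm thick, with two parallel red fences along its x axis, 78 mm apart inside, each 14 mm thick and 25 mm higher than the plate; channel open above and at both ends. This point: middle of the channel's floor, 12 mm above the desk; x along the channel, z up. A base standing in it along the fences cannot spin (0.12 rad play)
- ledge_top (a point): Raised pine display ledge, fixed: a beam 96 mm deep (along its x) and 460 mm long (along its y), its flat top 80 mm above the desk. This point is the centre of the top; z up
- polish_mid (a point): White polish bottle with red cap, 52 mm across, 130 mm high; its centre. A bystander
- mug_mid (a point): Blue mug, 80 mm across, 90 mm high; its centre. A bystander
- driver_mid (a point): Orange screwdriver lying on the desk, 200 mm long; a point near its middle. A bystander
There are look-alikes about, which are no part of the job. What is shaped like the part that bears t2_figure but turquoise is not meant. Leave any turquoise look-alike of the part that bears t3_figure alone.

How it is judged:
By the outcome, as a careful person would: the job done as asked, in the order asked, and still so for the second after the job is handed in, with the robot touching nothing.
Of t1, t2, t3, t4 only 3 to 4 are there at a start; the rules pass over those that are not, and their reading is None.
At some moment in a run one of t1, t2, t3, t4 may be knocked a few centimetres aside while the robot is not near it.
Once in a run the grip may slacken for a moment while it holds something.
It also fails if it takes over 210 s, if anything falls off the work surface, if the arm or the gripper's body presses on something with over 40 N, if the wrist force passes 120 N, or if a joint passes its speed limit or range.

## Working session

There is one attempt and no reset: what is moved stays moved. The work goes in short steps, Python scripts to look and compute and a shell command to move; the robot and the scene stay as the last step left them, time stands still between calls to the robot, and variables do not carry over. Pictures are saved under pics/ and viewed, at most 14 in all, crops included, and the job is handed in when it is done.

```bash
mkdir -p pics
cat > h.py <<'E'
import numpy as np, cv2
from rig import bot, cams, models
def cap(n, save=None):
    s=bot.read_state(); im,d=cams.capture(n); c=cams.calibration(n)
    if n=="wrist":
        T=np.eye(4);T[:3,:3]=s["tcp_rot"];T[:3,3]=s["position"]; T=T@np.array(c["tool_from_camera"])
    else:
        T=np.eye(4);R=np.array(c["R"]);T[:3,:3]=R.T;T[:3,3]=-R.T@np.array(c["t"]).ravel()
    if save: cv2.imwrite("pics/"+save,im)
    return im,d,c,T
def rays(c,px):
    px=np.array(px,float).reshape(-1,1,2)
    return cv2.undistortPoints(px,np.array(c["mtx"]),np.array(c["dist_coeffs"])).reshape(-1,2)
def cloud(d,c,T):
    v,u=np.mgrid[:d.shape[0],:d.shape[1]]
    r=rays(c,np.stack([u.ravel(),v.ravel()],1)); z=d.ravel()
    P=np.c_[r*z[:,None],z]@T[:3,:3].T+T[:3,3]
    P[z<=0]=np.nan
    return P.reshape(*d.shape,3)
E
python3 - <<'E'
from h import *
for n in("top","scene"):
    im,d,c,T=cap(n,n+"0.png"); P=cloud(d,c,T); np.save(n+".npy",P)
    print(n,T[:3,3].round(3),T[:3,2].round(2),(d>0).mean())
    for q in["t1_figure","t2_figure","t3_figure","t4_figure","t1_base","t2_base","t3_base","t4_base","jig_floor","ledge_top"]:
        r=models.tip_of(q,n)
        print(q,[(np.round(x["position"]).tolist(),round(x["conf"],2),P[int(np.clip(x["position"][1],0,399)),int(np.clip(x["position"][0],0,639))].round(3).tolist()) for x in r[:3]])
print(bot.read_state()["time_s"])
E
```

```text
top [ 0.383 -0.01   1.525] [ 0.07 -0.   -1.  ] 0.99591796875
t1_figure [([270.0, 206.0], 0.6, [0.471, 0.134, 0.125])]
t2_figure [([370.0, 258.0], 0.61, [0.324, -0.152, 0.124]), ([369.0, 217.0], 0.58, [0.443, -0.144, 0.13])]
t3_figure [([315.0, 209.0], 0.64, [0.464, 0.006, 0.124]), ([416.0, 210.0], 0.62, [0.465, -0.282, 0.123]), ([311.0, 160.0], 0.16, [0.611, 0.02, 0.082])]
t4_figure [([271.0, 206.0], 0.44, [0.468, 0.131, 0.125])]
t1_base [([276.0, 209.0], 0.91, [0.467, 0.124, 0.039]), ([222.0, 215.0], 0.69, [0.448, 0.294, 0.01])]
t2_base [([368.0, 255.0], 0.77, [0.336, -0.146, 0.121]), ([367.0, 216.0], 0.72, [0.443, -0.142, 0.124]), ([187.0, 221.0], 0.29, [0.424, 0.402, 0.028])]
t3_base [([315.0, 213.0], 0.82, [0.453, 0.006, 0.119]), ([412.0, 214.0], 0.56, [0.457, -0.285, 0.049])]
t4_base []
jig_floor [([222.0, 216.0], 0.61, [0.445, 0.294, 0.009])]
ledge_top [([312.0, 156.0], 0.89, [0.622, 0.018, 0.083])]
scene [ 0.912 -0.526  1.196] [-0.32  0.4  -0.86] 0.99605859375
t1_figure [([347.0, 168.0], 0.69, [0.486, 0.121, 0.109])]
t2_figure [([230.0, 213.0], 0.85, [0.334, -0.16, 0.107]), ([270.0, 236.0], 0.64, [0.454, -0.152, 0.116])]
t3_figure [([231.0, 283.0], 0.91, [0.466, -0.297, 0.118]), ([311.0, 195.0], 0.75, [0.459, -0.0, 0.106]), ([367.0, 138.0], 0.33, [0.427, 0.309, 0.005])]
t4_figure [([247.0, 343.0], 0.72, [0.578, -0.375, 0.096])]
t1_base [([344.0, 184.0], 0.88, [0.479, 0.115, 0.036])]
t2_base [([234.0, 226.0], 0.89, [0.334, -0.16, 0.041]), ([275.0, 249.0], 0.62, [0.461, -0.148, 0.043])]
t3_base [([240.0, 297.0], 0.93, [0.472, -0.296, 0.038]), ([314.0, 215.0], 0.83, [0.475, -0.007, 0.032])]
t4_base [([314.0, 196.0], 0.72, [0.47, 0.002, 0.113]), ([273.0, 251.0], 0.58, [0.456, -0.151, 0.037]), ([345.0, 183.0], 0.56, [0.481, 0.121, 0.04])]
jig_floor [([368.0, 140.0], 0.77, [0.432, 0.3, 0.009]), ([275.0, 251.0], 0.71, [0.463, -0.154, 0.043])]
ledge_top [([363.0, 228.0], 0.76, [0.611, 0.016, 0.082])]
1.1
```

Run:
```python
import cv2
a=cv2.imread("pics/top0.png")[110:310,140:480]; cv2.imwrite("pics/topc.png",cv2.resize(a,None,fx=2.3,fy=2.3,interpolation=2))
a=cv2.imread("pics/scene0.png")[70:390,160:540]; cv2.imwrite("pics/scenec.png",cv2.resize(a,None,fx=1.85,fy=1.85,interpolation=2))
```

```text
(no output)
```

View pics/topc.png

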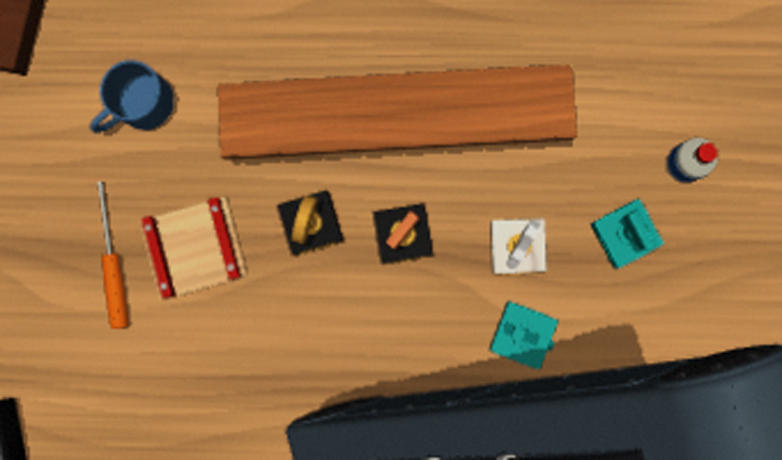

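View pics/scenec.png

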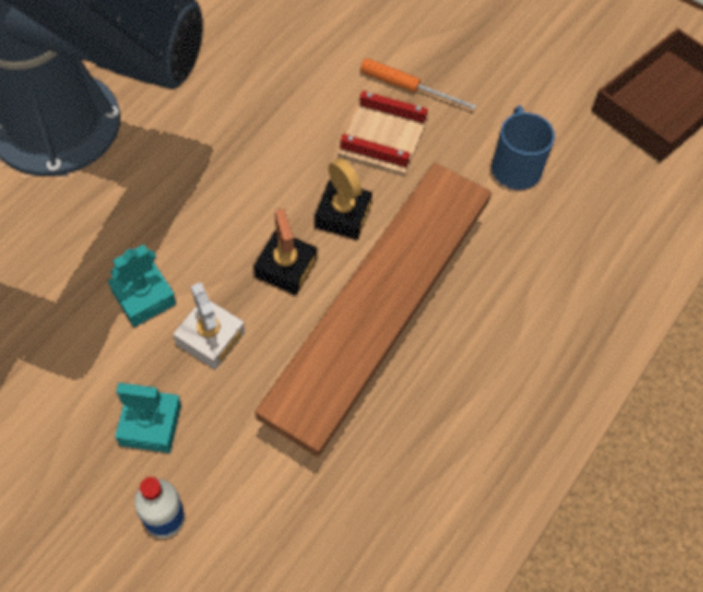

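The pictures show t1 (gold, scene crop 345,190), t3 (copper, 285,240) and t2 (silver, 207,320). There are two turquoise decoys and no blue blade in view so far. Next I fit the poses and zoom in on the nameplates.

Run:
```python
from h import *
P=np.load("top.npy"); im=cv2.imread("pics/top0.png")
def rect(m,name):
    m=m.astype(np.uint8); pts=P[m>0][:,:2]
    (c,s,a)=cv2.minAreaRect((pts*1000).astype(np.float32)); print(name,len(pts),np.round(c),np.round(s),round(a,1),'z',P[m>0][:,2].mean().round(3))
X,Y,Z=P[...,0],P[...,1],P[...,2]
rect((Z>.07)&(Z<.09)&(X>.53)&(X<.7)&(abs(Y-.015)<.25),"ledge")
box=(X>.37)&(X<.53)&(Y>.2)&(Y<.37)
rect(box&(Z>.028)&(Z<.05),"fences"); 
for n,x,y in(("t1",.47,.13),("t3",.46,.0),("t2",.443,-.145)):
    b=(abs(X-x)<.065)&(abs(Y-y)<.065)
    rect(b&(Z>.025)&(Z<.045),n+"base"); rect(b&(Z>.10),n+"fig")
s=cv2.imread("pics/scene0.png"); out=[]
for u,v in((345,178),(312,205),(272,245)):
    out.append(cv2.resize(s[v-28:v+28,u-26:u+26],None,fx=5,fy=5,interpolation=cv2.INTER_CUBIC))
cv2.imwrite("pics/z.png",np.hstack(out))
print(np.array(cams.calibration("wrist")["tool_from_camera"]).round(3), cams.calibration("wrist")["mtx"], bot.read_state()["tcp_rot"])
```

```text
ledge 5021 [615.  17.] [ 98. 459.] 4.0 z 0.08
fences 358 [436. 288.] [109. 110.] 16.0 z 0.037
t1base 402 [472. 132.] [72. 70.] 17.8 z 0.035
t1fig 115 [473. 132.] [14. 58.] 74.0 z 0.118
t3base 437 [459.   8.] [71. 70.] 10.3 z 0.035
t3fig 90 [459.   8.] [14. 50.] 52.4 z 0.12
t2base 416 [ 445. -145.] [71. 70.] 3.4 z 0.036
t2fig 100 [ 444. -144.] [14. 61.] 61.8 z 0.117
[[-0.    -0.956 -0.294  0.081]
 [ 1.    -0.     0.     0.   ]
 [-0.    -0.294  0.956 -0.137]
 [ 0.     0.     0.     1.   ]] [[351.87448835   0.         314.62144414]
 [  0.         351.87448835 200.13906211]
 [  0.           0.           1.        ]] [[ 8.92590108e-01  4.50869048e-01  2.33749425e-05]
 [ 4.50869048e-01 -8.92590108e-01 -1.03030797e-06]
 [ 2.03997085e-05  1.14586808e-05 -1.00000000e+00]]
```

View pics/z.png

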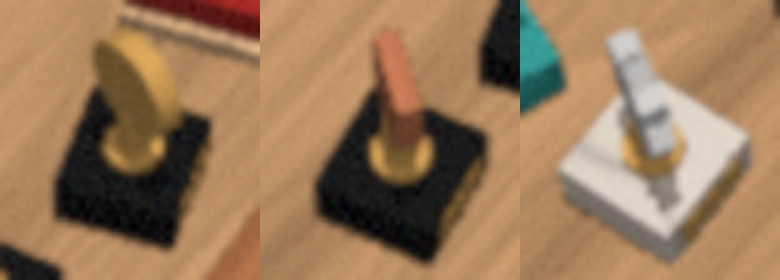

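```bash
for i in 1 2; do python3 -m handwheel '[[0.064,0.23,0,0,0,0.4],[0.064,0.23,0,0,0,0.4],[0.064,0.23,0,0,0,0.4],[0.064,0.23,0,0,0,0.4],[0.064,0.23,0,0,0,0.4],[0.064,0.23,0,0,0,0.4],[0.064,0.23,0,0,0,0.4],[0.064,0.23,0,0,0,0.4]]' 1|tail -1; done
python3 -m handwheel '[[0.063,0.23,0,0,0,0.4],[0.063,0.23,0,0,0,0.4],[0.063,0.23,0,0,0,0.4],[0.063,0.23,0,0,0,0.4],[0.063,0.23,0,0,0,0.4],[0.063,0.23,0,0,0,0.4],[0.063,0.23,0,0,0,0.4],[0.063,0.23,0,0,0,0.4]]'
python3 - <<'E'
from h import *
s=bot.read_state();print(np.round(s["position"],4),np.degrees(np.arctan2(s["tcp_rot"][1][1],s["tcp_rot"][0][1])),s["time_s"],np.round(s["joint_positions"]))
im,d,c,T=cap("wrist","w1.png"); P=cloud(d,c,T); np.save("w1.npy",P)
X,Y,Z=P[...,0],P[...,1],P[...,2]
def rect(m,name):
    pts=P[m][:,:2]
    (c,s,a)=cv2.minAreaRect((pts*1000).astype(np.float32)); print(name,len(pts),np.round(c,1),np.round(s),round(a,1),'z',P[m][:,2].mean().round(3))
b=(abs(X-.473)<.06)&(abs(Y-.132)<.06)
rect(b&(Z>.028)&(Z<.042),"b"); rect(b&(Z>.10)&(Z<.16),"f")
rect((abs(X-.44)<.1)&(abs(Y-.29)<.09)&(Z>.03)&(Z<.045),"jig")
im,d,c,T=cap("top"); P=cloud(d,c,T); Z=P[...,2]; n=(Z>.09)&(Z<.16)
k,l,st,ce=cv2.connectedComponentsWithStats(n.astype(np.uint8))
for i in range(1,k):
    if st[i,4]>20: print(st[i,4],np.nanmean(P[l==i],0).round(3),im[l==i].mean(0).round())
E
```

```text
grasp_force: 0.0
grasp_force: 0.0
time_s: 3.1
position: [0.4744, 0.1325, 0.2475]
tcp_rot: [[-0.963, 0.271, 0.001], [0.271, 0.963, -0.0], [-0.001, 0.0, -1.0]]
force: [0.3, -0.8, -0.8]
opening: 1.001
grasp_force: 0.0
[0.4744 0.1325 0.2475] 74.29266708647162 3.1 [  3.  20. 101.  -0.  59. -72.]
b 3567 [473.  132.5] [71. 70.] 17.8 z 0.035
f 1229 [471.9 133.3] [14. 56.] 74.0 z 0.119
jig 3766 [437.1 290.1] [110. 107.] 16.7 z 0.037
156 [ 0.559 -0.368  0.112] [ 82.  96. 152.]
93 [0.459 0.008 0.119] [ 53.  97. 178.]
119 [ 0.463 -0.289  0.116] [108. 117.  18.]
118 [ 0.444 -0.143  0.114] [158. 165. 169.]
107 [ 0.328 -0.151  0.115] [116. 127.  21.]
1501 [ 0.07  -0.598  0.124] [ 42.  71. 102.]
318 [ 0.052 -0.002  0.123] [26. 23. 19.]
287 [-0.021  0.63   0.139] [83. 96. 99.]
```

View pics/w1.png

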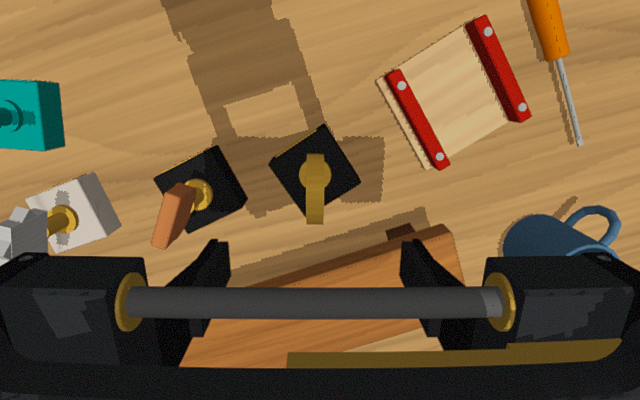

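The view shows t1 centred at about (315,185), the jig at (450,95) and the driver and mug clear of the path. The fit agrees with the top view: t1 screw is about −56° and jig yaw is 16.7°. Grasping t1.

```bash
cat > st.py <<'E'
from rig import bot; import numpy as np
s=bot.read_state(); R=np.array(s["tcp_rot"])
print("t",s["time_s"],"p",np.round(s["position"],4),"psi",round(float(np.degrees(np.arctan2(R[1,1],R[0,1]))),1),"F",np.round(s["force"],1),"M",np.round(s["moment"],2),"op",round(s["opening"]*87,1),"gf",round(s["grasp_force"],1),"q6",round(s["joint_positions"][5]))
E
python3 -m handwheel '[[-0.0015,0,-0.04,0,0,0],[-0.0015,0,-0.08,0,0,0],[-0.0015,0,-0.11,0,0,0],[-0.0015,0,-0.13,0,0,0],[-0.0015,0,-0.146,0,0,0],[-0.0015,0,-0.146,0,0,0],[-0.0015,0,-0.146,0,0,0],[-0.0015,0,-0.146,0,0,0]]' >/dev/null; python3 st.py
python3 -m handwheel '[[0,0,0,0,0,0],[0,0,0,0,0,0],[0,0,0,0,0,0],[0,0,0,0,0,0],[0,0,0,0,0,0],[0,0,0,0,0,0],[0,0,0,0,0,0],[0,0,0,0,0,0]]' -1 >/dev/null; python3 st.py
python3 -m handwheel '[[0,0,0,0,0,0],[0,0,0,0,0,0],[0,0,0.02,0,0,0],[0,0,0.04,0,0,0],[0,0,0.06,0,0,0],[0,0,0.07,0,0,0],[0,0,0.07,0,0,0],[0,0,0.07,0,0,0]]'>/dev/null; python3 st.py
```

```text
t 3.8667 p [0.4723 0.1312 0.1023] psi 74.2 F [-0.1 -0.4  0.2] M [ 0.06 -0.14  0.01] op 87.3 gf 0.0 q6 -72
t 4.5333 p [0.4713 0.1322 0.1016] psi 74.3 F [-0.1  0.3 -0.3] M [ 0.08 -0.15 -0.01] op 41.4 gf 0.0 q6 -72
t 5.2 p [0.4715 0.1322 0.1718] psi 74.3 F [-0.6 -0.1  0.1] M [ 0.09 -0.1  -0.  ] op 0.7 gf 0.0 q6 -72
```

The fingers were still closing when I lifted. I'll reopen, recheck t1 and retry.

```bash
python3 -m handwheel '[[0.002,0,0.04,0,0,0],[0.002,0,0.07,0,0,0],[0.002,0,0.07,0,0,0],[0.002,0,0.07,0,0,0],[0.002,0,0.07,0,0,0],[0.002,0,0.07,0,0,0],[0.002,0,0.07,0,0,0],[0.002,0,0.07,0,0,0]]' 1 >/dev/null; python3 st.py
cat >> h.py <<'E'
def rectw(P,m,name):
    pts=P[m][:,:2]
    if len(pts)<20: print(name,"few"); return
    (c,s,a)=cv2.minAreaRect((pts*1000).astype(np.float32)); print(name,len(pts),np.round(c,1),np.round(s),round(a,1),'z',P[m][:,2].mean().round(3))
def look(n,x,y,r=.06,z0=0,save=None):
    im,d,c,T=cap(n,save); P=cloud(d,c,T); X,Y,Z=P[...,0],P[...,1],P[...,2]-z0
    b=(abs(X-x)<r)&(abs(Y-y)<r)
    rectw(P,b&(Z>.028)&(Z<.042),"base"); rectw(P,b&(Z>.10)&(Z<.135),"fig")
    return P,im
E
python3 -c "
from h import *
look('wrist',.473,.132)"
```

```text
t 5.8667 p [0.4726 0.1321 0.2403] psi 74.3 F [0.1 0.6 0.1] M [ 0.09 -0.12 -0.02] op 46.2 gf 0.0 q6 -72
base 3691 [473.  132.7] [71. 70.] 17.8 z 0.035
fig 1286 [472.3 133.2] [14. 58.] 74.1 z 0.12
```

```bash
python3 -m handwheel '[[0,0.001,-0.04,0,0,0],[0,0.001,-0.08,0,0,0],[0,0.001,-0.11,0,0,0],[0,0.001,-0.13,0,0,0],[0,0.001,-0.14,0,0,0],[0,0.001,-0.14,0,0,0],[0,0.001,-0.14,0,0,0],[0,0.001,-0.14,0,0,0]]' 0.03 >/dev/null; python3 st.py
python3 -m handwheel '[[0,0,0,0,0,0],[0,0,0,0,0,0],[0,0,0,0,0,0],[0,0,0,0,0,0],[0,0,0,0,0,0],[0,0,0,0,0,0],[0,0,0,0,0,0],[0,0,0,0,0,0]]' -1 >/dev/null; python3 st.py
python3 -m handwheel '[[0,0,0,0,0,0],[0,0,0.01,0,0,0],[0,0,0.02,0,0,0],[0,0,0.04,0,0,0],[0,0,0.06,0,0,0],[0,0,0.07,0,0,0],[0,0,0.07,0,0,0],[0,0,0.07,0,0,0]]'>/dev/null; python3 st.py
```

```text
t 6.5833 p [0.4743 0.1333 0.1026] psi 74.3 F [ 0.3 -0.5  0.5] M [ 0.09 -0.15  0.04] op 44.6 gf 0.0 q6 -72
t 7.25 p [0.4734 0.133  0.1017] psi 74.3 F [-1.1 -0.9  4. ] M [-0.08 -0.06 -0.09] op 14.0 gf 30.0 q6 -72
t 7.9167 p [0.4732 0.1333 0.1721] psi 74.3 F [-0.4 -0.5 -5.7] M [ 0.1  -0.12  0.02] op 13.4 gf 30.0 q6 -72
```

```bash
python3 -m handwheel '[[-0.009,0.04,0,0,0,0],[-0.018,0.08,0,0,0,0],[-0.027,0.12,0,0,0,-0.01],[-0.032,0.145,0,0,0,-0.01],[-0.036,0.157,0,0,0,-0.01],[-0.036,0.157,0,0,0,-0.01],[-0.036,0.157,0,0,0,-0.01],[-0.036,0.157,0,0,0,-0.01]]' >/dev/null; python3 st.py
cat >> h.py <<'E'
def held(save=None):
    im,d,c,T=cap("wrist",save); P=cloud(d,c,T); s=bot.read_state(); p=s["position"]
    X,Y,Z=P[...,0],P[...,1],P[...,2]; b=(abs(X-p[0])<.07)&(abs(Y-p[1])<.07)&(d>.15)
    h=p[2]-.101  # underside height
    rectw(P,b&(abs(Z-h-.035)<.008),"heldbase"); return P,im
def jig(P):
    X,Y,Z=P[...,0],P[...,1],P[...,2]
    rectw(P,(abs(X-.437)<.1)&(abs(Y-.29)<.09)&(Z>.03)&(Z<.044),"jig")
E
python3 -c "
from h import *
P,im=held('h1.png'); jig(P)"
```

```text
t 8.5833 p [0.4369 0.2891 0.1708] psi 73.2 F [ 0.7 -0.1 -4.8] M [ 0.08 -0.12 -0.04] op 14.0 gf 30.0 q6 -52
heldbase 8073 [435.9 289. ] [70. 70.] 17.0 z 0.104
jig 3013 [437.4 290.3] [110. 107.] 16.7 z 0.037
```

View pics/h1.png

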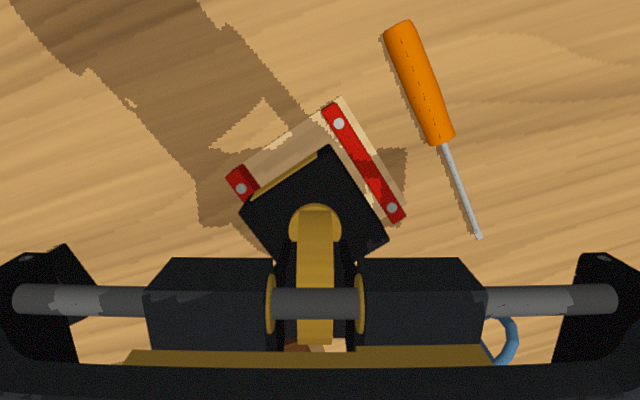

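The base at (310,210) sits squarely over the channel, and the fit is within 1.5 mm and 0.3°. Lowering, then turning clockwise.

```bash
python3 -m handwheel '[[0.001,0.001,-0.01,0,0,0],[0.001,0.001,-0.02,0,0,0],[0.001,0.001,-0.03,0,0,0],[0.001,0.001,-0.04,0,0,0],[0.001,0.001,-0.05,0,0,0],[0.001,0.001,-0.055,0,0,0],[0.001,0.001,-0.058,0,0,0],[0.001,0.001,-0.058,0,0,0]]' >/dev/null; python3 st.py
python3 -m handwheel '[[0,0,0,0,0,-0.04],[0,0,0,0,0,-0.08],[0,0,0,0,0,-0.12],[0,0,0,0,0,-0.16],[0,0,0,0,0,-0.2],[0,0,0,0,0,-0.24],[0,0,0,0,0,-0.24],[0,0,0,0,0,-0.24]]' >/dev/null; python3 st.py
python3 -c "
from h import *
P,im=held('h2.png'); jig(P)"
```

```text
t 9.3 p [0.438  0.291  0.1138] psi 73.2 F [ 0.  -0.6 -4.4] M [ 0.05 -0.1   0.02] op 13.5 gf 30.0 q6 -52
t 9.9667 p [0.4381 0.2907 0.1138] psi 45.8 F [-1.6 -3.4  0. ] M [-0.74  0.08  0.06] op 13.8 gf 30.0 q6 -24
heldbase 8142 [437.5 291.3] [88. 98.] 17.0 z 0.047
jig 5543 [437.1 291. ] [110. 105.] 16.7 z 0.037
```

```bash
sed -i 's/(abs(Z-h-.035)<.008)/(abs(Z-h-.035)<.0045)/' h.py
python3 -c "
from h import *
P,im=held(); jig(P)"
```

```text
heldbase 7356 [438.3 291.1] [71. 70.] 9.5 z 0.047
jig 5541 [437.3 290.9] [110. 106.] 16.9 z 0.037
```

```bash
python3 -m handwheel '[[0,0,0,0,0,-0.05],[0,0,0,0,0,-0.1],[0,0,0,0,0,-0.15],[0,0,0,0,0,-0.2],[0,0,0,0,0,-0.25],[0,0,0,0,0,-0.29],[0,0,0,0,0,-0.317],[0,0,0,0,0,-0.317]]' >/dev/null; python3 st.py
python3 -c "
from h import *
P,im=held('h3.png'); jig(P)"
```

```text
t 10.7333 p [0.4378 0.2905 0.1138] psi 9.4 F [-1.9 -4.2  3.5] M [-0.85  0.24  0.18] op 13.9 gf 30.0 q6 12
heldbase 7020 [437.2 295.7] [70. 61.] 9.4 z 0.047
jig 4701 [433.5 303.9] [110.  79.] 16.7 z 0.037
```

View pics/h3.png

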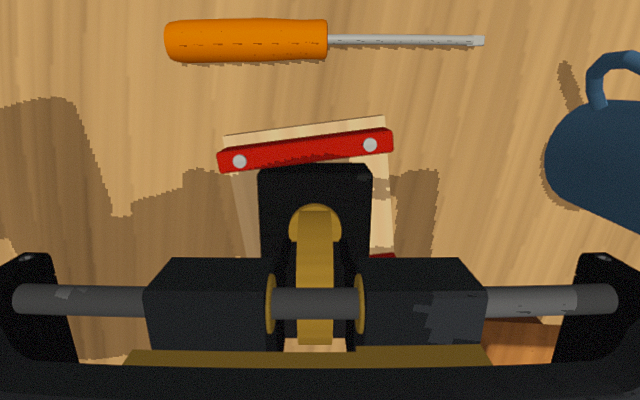

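t1 is tight: the base reads 9.4° and the figure 9.4°, and the block at (315,225) is square to the grip. Freeing it from the fences, lifting, and going above the ledge.

```bash
python3 -m handwheel '[[0,0,0,0,0,0.03],[0,0,0,0,0,0.062],[0,0,0,0,0,0.062],[0,0,0.02,0,0,0.062],[0,0,0.05,0,0,0.062],[0,0,0.08,0,0,0.062],[0,0,0.11,0,0,0.062],[0,0,0.11,0,0,0.062]]' >/dev/null; python3 st.py
python3 -m handwheel '[[0.02,-0.02,0,0,0,-0.02],[0.05,-0.05,0,0,0,-0.04],[0.08,-0.08,0,0,0,-0.06],[0.11,-0.11,0,0,0,-0.09],[0.14,-0.13,0,0,0,-0.109],[0.16,-0.145,0,0,0,-0.109],[0.169,-0.153,0,0,0,-0.109],[0.169,-0.153,0,0,0,-0.109]]' >/dev/null; python3 st.py
cat >> h.py <<'E'
def ledge(P):
    X,Y,Z=P[...,0],P[...,1],P[...,2]
    rectw(P,(Z>.074)&(Z<.086)&(X>.53)&(X<.7)&(abs(Y-.017)<.3),"ledge")
E
python3 -c "
from h import *
P,im=held(); ledge(P)
im,d,c,T=cap('top'); ledge(cloud(d,c,T))"
```

```text
t 11.45 p [0.4426 0.2935 0.2296] psi 16.4 F [ 1.2  0.9 -0.8] M [ 0.04 -0.17 -0.01] op 1.7 gf 0.0 q6 5
t 12.1167 p [0.6097 0.1365 0.2232] psi 3.8 F [ 0.3  0.3 -0.2] M [-0.03 -0.07 -0.08] op 0.4 gf 0.0 q6 -1
heldbase few
ledge 24239 [609.2 113.2] [ 97. 273.] 3.9 z 0.08
ledge 3617 [615.2  17. ] [ 98. 460.] 4.2 z 0.08
```

The grip slackened and I lost t1 during the lift. Looking for it.

```bash
python3 -m handwheel '[[-0.05,0.05,0.02,0,0,0],[-0.1,0.1,0.03,0,0,0],[-0.13,0.13,0.03,0,0,0],[-0.15,0.145,0.03,0,0,0],[-0.165,0.15,0.03,0,0,0],[-0.165,0.15,0.03,0,0,0],[-0.165,0.15,0.03,0,0,0],[-0.165,0.15,0.03,0,0,0]]' 1 >/dev/null; python3 st.py
python3 -c "
from h import *
P,im=look('wrist',.437,.29,.08,.012,'w2.png'); jig(P)"
```

```text
t 12.8833 p [0.4397 0.2897 0.2539] psi 4.2 F [ 1.5 -0.5 -0.2] M [ 0.01 -0.13  0.05] op 45.8 gf 0.0 q6 17
base 3664 [436.5 290.4] [ 84. 101.] 17.8 z 0.047
fig 1308 [442.  289.2] [14. 57.] 16.5 z 0.131
jig 2706 [437.2 290.4] [110. 107.] 16.6 z 0.037
```

View pics/w2.png

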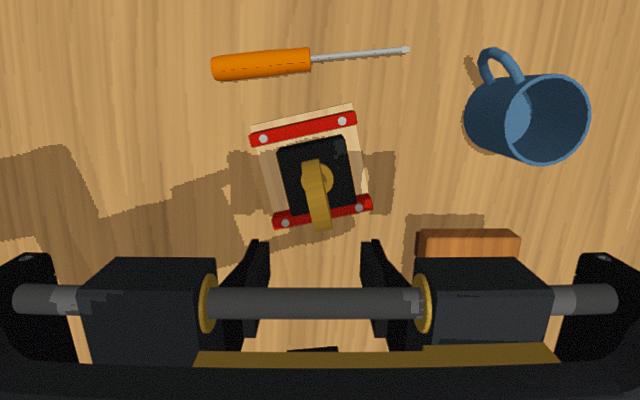

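t1 still stands upright in the jig at pixel (315,180). Measuring it more narrowly and regrasping.

```bash
sed -i 's/rectw(P,b&(Z>.028)&(Z<.042),"base")/rectw(P,b\&(Z>.0305)\&(Z<.0395),"base")/' h.py
python3 -c "
from h import *
look('wrist',.437,.29,.08,.012)"
```

```text
base 3427 [442.2 287.9] [70. 70.] 16.3 z 0.047
fig 1327 [441.9 289. ] [14. 58.] 16.5 z 0.131
```

```bash
python3 -m handwheel '[[0.0015,-0.001,-0.03,0,0,0.05],[0.0015,-0.001,-0.05,0,0,0.109],[0.0015,-0.001,-0.08,0,0,0.109],[0.0015,-0.001,-0.11,0,0,0.109],[0.0015,-0.001,-0.13,0,0,0.109],[0.0015,-0.001,-0.141,0,0,0.109],[0.0015,-0.001,-0.141,0,0,0.109],[0.0015,-0.001,-0.141,0,0,0.109]]' 0.03 >/dev/null; python3 st.py
python3 -m handwheel '[[0,0,0,0,0,0],[0,0,0,0,0,0],[0,0,0,0,0,0],[0,0,0,0,0,0],[0,0,0,0,0,0],[0,0,0,0,0,0],[0,0,0,0,0,0],[0,0,0,0,0,0]]' -1 >/dev/null; python3 st.py
python3 -m handwheel '[[0,0,0,0,0,0],[0,0,0.01,0,0,0],[0,0,0.03,0,0,0],[0,0,0.05,0,0,0],[0,0,0.08,0,0,0],[0,0,0.11,0,0,0],[0,0,0.11,0,0,0],[0,0,0.11,0,0,0]]' >/dev/null; python3 st.py
python3 -c "
from h import *
held()"
```

```text
t 13.65 p [0.4445 0.2864 0.1118] psi 16.3 F [1.2 0.4 0. ] M [ 0.03 -0.08 -0.04] op 44.6 gf 0.0 q6 4
t 14.3167 p [0.4431 0.287  0.1128] psi 16.5 F [-2.7 -1.1  4.3] M [-0.07  0.31  0.03] op 14.1 gf 30.0 q6 4
t 14.9833 p [0.445  0.2876 0.2238] psi 16.4 F [-1.1 -0.7 -5.9] M [-0.03 -0.08  0.  ] op 13.9 gf 30.0 q6 4
heldbase 7181 [444.2 293.6] [71. 61.] 16.7 z 0.158
```

```bash
python3 -m handwheel '[[0.02,-0.02,0,0,0,-0.02],[0.05,-0.05,0,0,0,-0.04],[0.08,-0.08,0,0,0,-0.06],[0.11,-0.105,0,0,0,-0.09],[0.14,-0.13,0,0,0,-0.107],[0.155,-0.145,0,0,0,-0.107],[0.163,-0.151,0,0,0,-0.107],[0.163,-0.151,0,0,0,-0.107]]' >/dev/null; python3 st.py
python3 -c "
from h import *
P,im=held(); ledge(P)"
```

```text
t 15.7 p [0.6076 0.1339 0.2195] psi 4.0 F [ 0.2  0.2 -4.7] M [ 0.08  0.03 -0.02] op 14.1 gf 30.0 q6 -2
heldbase 7280 [607.2 140. ] [70. 63.] 3.9 z 0.154
ledge 14940 [609.2 113. ] [ 97. 272.] 4.0 z 0.08
```

```bash
python3 -m handwheel '[[0,0,-0.01,0,0,0],[0,0,-0.02,0,0,0],[0,0,-0.03,0,0,0],[0,0,-0.034,0,0,0],[0,0,-0.036,0,0,0],[0,0,-0.038,0,0,0],[0,0,-0.04,0,0,0],[0,0,-0.04,0,0,0]]' >/dev/null; python3 st.py
```

```text
t 16.4167 p [0.6069 0.1363 0.1825] psi 4.2 F [-0.4  0.2 -5.3] M [-0.07 -0.09 -0.04] op 14.2 gf 30.0 q6 -2
```

```bash
python3 -m handwheel '[[0,0,-0.001,0,0,0],[0,0,-0.002,0,0,0],[0,0,-0.002,0,0,0],[0,0,-0.002,0,0,0],[0,0,-0.002,0,0,0],[0,0,-0.002,0,0,0],[0,0,-0.002,0,0,0],[0,0,-0.002,0,0,0]]' >/dev/null; python3 st.py
python3 -m handwheel '[[0,0,0,0,0,0],[0,0,0,0,0,0],[0,0,0,0,0,0],[0,0,0,0,0,0],[0,0,0,0,0,0],[0,0,0,0,0,0],[0,0,0,0,0,0],[0,0,0,0,0,0]]' 0.1 >/dev/null; python3 st.py
python3 -m handwheel '[[0,0,0.02,0,0,0],[0,0,0.05,0,0,0],[0,0,0.08,0,0,0],[-0.03,-0.03,0.09,0,0,0],[-0.06,-0.06,0.09,0,0,0.1],[-0.1,-0.09,0.09,0,0,0.2],[-0.13,-0.12,0.08,0,0,0.3],[-0.14,-0.13,0.07,0,0,0.36]]' >/dev/null; python3 st.py
python3 -c "
from h import *
look('top',.607,.137,.06,.08)
look('wrist',.459,.008,.06)"
```

```text
t 17.0833 p [0.6073 0.1363 0.1812] psi 4.2 F [0.6 0.4 0.2] M [ 0.06 -0.01  0.02] op 13.9 gf 30.0 q6 -2
t 17.75 p [0.6068 0.1362 0.1805] psi 4.2 F [-0.3 -0.1  0.3] M [-0.06 -0.1  -0.04] op 47.1 gf 0.0 q6 -2
t 18.4167 p [0.4648 0.005  0.2516] psi 32.9 F [ 0.  -1.1  0.2] M [ 0.  -0.1 -0. ] op 47.6 gf 0.0 q6 -46
base 345 [606.  137.9] [71. 71.] 5.2 z 0.115
fig 124 [606.8 136.4] [15. 56.] 3.8 z 0.197
base 3287 [460.3   9.3] [70. 71.] 10.2 z 0.035
fig 1203 [460.1   9.6] [14. 50.] 52.3 z 0.119
```

t1 is on the ledge. Next is t3, whose screw reads −42°.

```bash
python3 -m handwheel '[[-0.0045,0.0045,-0.02,0,0,0.05],[-0.0045,0.0045,-0.04,0,0,0.11],[-0.0045,0.0045,-0.06,0,0,0.169],[-0.0045,0.0045,-0.08,0,0,0.169],[-0.0045,0.0045,-0.08,0,0,0.169],[-0.0045,0.0045,-0.08,0,0,0.169],[-0.0045,0.0045,-0.08,0,0,0.169],[-0.0045,0.0045,-0.08,0,0,0.169]]' 0.1 >/dev/null; python3 st.py
```

```text
t 19.1833 p [0.4636 0.0107 0.1717] psi 51.9 F [-0.8  0.3  0.1] M [ 0.05 -0.13  0.02] op 48.0 gf 0.0 q6 -64
```

```bash
python3 -m handwheel '[[-0.002,-0.001,-0.02,0,0,0],[-0.002,-0.001,-0.04,0,0,0],[-0.002,-0.001,-0.06,0,0,0],[-0.002,-0.001,-0.07,0,0,0],[-0.002,-0.001,-0.07,0,0,0],[-0.002,-0.001,-0.07,0,0,0],[-0.002,-0.001,-0.07,0,0,0],[-0.002,-0.001,-0.07,0,0,0]]' >/dev/null; python3 st.py
python3 -m handwheel '[[0,0,0,0,0,0],[0,0,0,0,0,0],[0,0,0,0,0,0],[0,0,0,0,0,0],[0,0,0,0,0,0],[0,0,0,0,0,0],[0,0,0,0,0,0],[0,0,0,0,0,0]]' -1 >/dev/null; python3 st.py
python3 -m handwheel '[[0,0,0,0,0,0],[0,0,0.01,0,0,0],[0,0,0.03,0,0,0],[0,0,0.05,0,0,0],[0,0,0.07,0,0,0],[0,0,0.07,0,0,0],[0,0,0.07,0,0,0],[0,0,0.07,0,0,0]]' >/dev/null; python3 st.py
python3 -c "
from h import *
held()"
```

```text
t 19.85 p [0.4613 0.0095 0.1017] psi 51.9 F [-0.   0.6  0.1] M [ 0.07 -0.12  0.  ] op 47.8 gf 0.0 q6 -65
t 20.5167 p [0.4602 0.0096 0.1005] psi 51.9 F [ 0.4 -0.8  1.1] M [-0.04 -0.11 -0.04] op 13.5 gf 30.0 q6 -65
t 21.1833 p [0.4592 0.01   0.1693] psi 51.9 F [ 1.  -0.4 -6.2] M [ 0.07 -0.05 -0.02] op 13.5 gf 30.0 q6 -65
heldbase 7418 [459.   10.3] [71. 70.] 10.1 z 0.104
```

```bash
python3 -m handwheel '[[-0.003,0.04,0,0,0,0.02],[-0.006,0.08,0,0,0,0.04],[-0.009,0.12,0,0,0,0.058],[-0.012,0.16,0,0,0,0.058],[-0.016,0.2,0,0,0,0.058],[-0.02,0.24,0,0,0,0.058],[-0.022,0.27,0,0,0,0.058],[-0.022,0.28,0,0,0,0.058]]' >/dev/null
python3 -m handwheel '[[0,0,0,0,0,0],[0,0,0,0,0,0],[0,0,0,0,0,0],[0,0,0,0,0,0],[0,0,0,0,0,0],[0,0,0,0,0,0],[0,0,0,0,0,0],[0,0,0,0,0,0]]' >/dev/null
python3 st.py
python3 -c "
from h import *
P,i=held();jig(P)"
```

```text
t 22.5667 p [0.4385 0.2892 0.1707] psi 58.5 F [-0.3 -1.3 -6. ] M [ 0.07 -0.12  0.03] op 13.9 gf 30.0 q6 -37
heldbase 7282 [440.  288.7] [70. 70.] 16.4 z 0.105
jig 3116 [437.6 290.6] [111. 106.] 16.7 z 0.037
```

```bash
python3 -m handwheel '[[-0.001,0.0015,-0.01,0,0,0],[-0.001,0.0015,-0.02,0,0,0],[-0.001,0.0015,-0.03,0,0,0],[-0.001,0.0015,-0.04,0,0,0],[-0.001,0.0015,-0.05,0,0,0],[-0.001,0.0015,-0.054,0,0,0],[-0.001,0.0015,-0.057,0,0,0],[-0.001,0.0015,-0.057,0,0,0]]' >/dev/null; python3 st.py
python3 -m handwheel '[[0,0,0,0,0,-0.04],[0,0,0,0,0,-0.08],[0,0,0,0,0,-0.12],[0,0,0,0,0,-0.16],[0,0,0,0,0,-0.2],[0,0,0,0,0,-0.24],[0,0,0,0,0,-0.24],[0,0,0,0,0,-0.24]]' >/dev/null; python3 st.py
python3 -c "
from h import *
P,im=held('h5.png')"
```

```text
t 23.2833 p [0.437  0.2909 0.1133] psi 58.6 F [-0.3 -0.2 -6.1] M [ 0.06 -0.06  0.01] op 13.8 gf 30.0 q6 -37
t 23.95 p [0.4379 0.2917 0.1137] psi 31.2 F [-0.1  2.6 -7.9] M [ 0.45 -0.19  0.06] op 13.7 gf 30.0 q6 -10
heldbase 7119 [438.6 292. ] [70. 69.] 9.5 z 0.048
```

```bash
python3 -m handwheel '[[0,0,0,0,0,-0.04],[0,0,0,0,0,-0.08],[0,0,0,0,0,-0.12],[0,0,0,0,0,-0.16],[0,0,0,0,0,-0.189],[0,0,0,0,0,-0.189],[0,0,0,0,0,-0.189],[0,0,0,0,0,-0.189]]' >/dev/null; python3 st.py
python3 -c "
from h import *
P,im=held()"
```

```text
t 24.6667 p [0.4381 0.2917 0.1138] psi 9.5 F [ 1.1  3.3 -6.3] M [ 0.73 -0.36  0.18] op 13.8 gf 30.0 q6 12
heldbase 6930 [437.9 296.7] [70. 59.] 9.4 z 0.048
```

Tight, both at 9.5°. Freeing it, lifting, and checking before the transfer.

```bash
python3 -m handwheel '[[0,0,0,0,0,0.03],[0,0,0,0,0,0.062],[0,0,0,0,0,0.062],[0,0,0.02,0,0,0.062],[0,0,0.05,0,0,0.062],[0,0,0.08,0,0,0.062],[0,0,0.11,0,0,0.062],[0,0,0.11,0,0,0.062]]' >/dev/null; python3 st.py
python3 -c "
from h import *
P,im=held()"
```

```text
t 25.3833 p [0.4402 0.2921 0.2289] psi 16.4 F [ 2.4  1.9 -4. ] M [ 0.23 -0.44 -0.01] op 13.7 gf 30.0 q6 5
heldbase 6865 [439.9 297.2] [72. 59.] 16.4 z 0.163
```

```bash
python3 -m handwheel '[[0,-0.04,0,0,0,-0.02],[0,-0.08,0,0,0,-0.04],[0,-0.12,0,0,0,-0.06],[0.01,-0.16,0,0,0,-0.08],[0.02,-0.2,0,0,0,-0.108],[0.03,-0.235,0,0,0,-0.108],[0.04,-0.265,0,0,0,-0.108],[0.06,-0.275,0,0,0,-0.108]]' >/dev/null
python3 -m handwheel '[[0.03,0,0,0,0,0],[0.06,0,0,0,0,0],[0.09,0,0,0,0,0],[0.11,0,0,0,0,0],[0.116,0,0,0,0,0],[0.116,0,0,0,0,0],[0.116,0,0,0,0,0],[0.116,0,0,0,0,0]]' >/dev/null; python3 st.py
python3 -c "
from h import *
P,im=held();ledge(P)"
```

```text
t 26.7667 p [0.6105 0.0165 0.2218] psi 4.1 F [ 0.  -0.4 -6.2] M [-0.02 -0.08  0.09] op 13.4 gf 30.0 q6 -13
heldbase 7399 [609.9  22.9] [70. 64.] 4.0 z 0.156
ledge 11885 [616.7  11.3] [ 97. 305.] 4.1 z 0.08
```

```bash
python3 -m handwheel '[[0.004,0,-0.01,0,0,0],[0.004,0,-0.02,0,0,0],[0.004,0,-0.03,0,0,0],[0.004,0,-0.034,0,0,0],[0.004,0,-0.036,0,0,0],[0.004,0,-0.038,0,0,0],[0.004,0,-0.039,0,0,0],[0.004,0,-0.039,0,0,0]]' >/dev/null; python3 st.py
```

```text
t 27.4833 p [0.6175 0.0162 0.1846] psi 4.1 F [ 0.3 -0.9 -6.3] M [-0.04 -0.1  -0.02] op 14.1 gf 30.0 q6 -13
```

```bash
python3 -m handwheel '[[0,0,-0.001,0,0,0],[0,0,-0.002,0,0,0],[0,0,-0.0035,0,0,0],[0,0,-0.0035,0,0,0],[0,0,-0.0035,0,0,0],[0,0,-0.0035,0,0,0],[0,0,-0.0035,0,0,0],[0,0,-0.0035,0,0,0]]' >/dev/null; python3 st.py
python3 -m handwheel '[[0,0,0,0,0,0],[0,0,0,0,0,0],[0,0,0,0,0,0],[0,0,0,0,0,0],[0,0,0,0,0,0],[0,0,0,0,0,0],[0,0,0,0,0,0],[0,0,0,0,0,0]]' 0.1 >/dev/null; python3 st.py
python3 -m handwheel '[[0,0,0.02,0,0,0],[0,0,0.05,0,0,0],[0,0,0.08,0,0,0],[-0.03,-0.03,0.09,0,0,0.06],[-0.06,-0.06,0.09,0,0,0.12],[-0.09,-0.09,0.09,0,0,0.18],[-0.11,-0.11,0.08,0,0,0.24],[-0.11,-0.11,0.08,0,0,0.24]]' >/dev/null
python3 -m handwheel '[[-0.03,-0.03,-0.01,0,0,0.06],[-0.06,-0.05,-0.01,0,0,0.12],[-0.06,-0.05,-0.01,0,0,0.18],[-0.06,-0.05,-0.01,0,0,0.24],[-0.06,-0.05,-0.01,0,0,0.264],[-0.06,-0.05,-0.01,0,0,0.264],[-0.06,-0.05,-0.01,0,0,0.264],[-0.06,-0.05,-0.01,0,0,0.264]]' >/dev/null
python3 st.py
python3 -c "
from h import *
look('top',.615,.017,.06,.08)
look('wrist',.444,-.145,.06)"
```

```text
t 28.15 p [0.6178 0.0163 0.182 ] psi 4.1 F [-1.8  2.2  4.9] M [ 0.08  0.26 -0.01] op 13.5 gf 30.0 q6 -13
t 28.8167 p [0.6174 0.0162 0.181 ] psi 4.1 F [ 0.4  0.3 -0.1] M [-0.02 -0.08  0.02] op 47.2 gf 0.0 q6 -13
t 30.15 p [ 0.4477 -0.1436  0.2511] psi 61.8 F [-0.1 -0.6 -0. ] M [ 0.1  -0.11 -0.04] op 47.6 gf 0.0 q6 -93
base 357 [616.4  19.3] [71. 70.] 4.7 z 0.115
fig 113 [616.7  20. ] [15. 48.] 4.2 z 0.198
base 3222 [ 446.2 -143.5] [70. 70.] 2.9 z 0.035
fig 1151 [ 443.6 -142. ] [14. 52.] 61.6 z 0.118
```

t3 is placed. t2 next, with its screw at about −58.7°.

```bash
python3 -m handwheel '[[-0.0025,0,-0.03,0,0,0],[-0.0025,0,-0.06,0,0,0],[-0.0025,0,-0.09,0,0,0],[-0.0025,0,-0.12,0,0,0],[-0.0025,0,-0.14,0,0,0],[-0.0025,0,-0.15,0,0,0],[-0.0025,0,-0.15,0,0,0],[-0.0025,0,-0.15,0,0,0]]' >/dev/null; python3 st.py
python3 -m handwheel '[[0,0,0,0,0,0],[0,0,0,0,0,0],[0,0,0,0,0,0],[0,0,0,0,0,0],[0,0,0,0,0,0],[0,0,0,0,0,0],[0,0,0,0,0,0],[0,0,0,0,0,0]]' -1 >/dev/null; python3 st.py
python3 -m handwheel '[[0,0,0,0,0,0],[0,0,0.01,0,0,0],[0,0,0.03,0,0,0],[0,0,0.05,0,0,0],[0,0,0.07,0,0,0],[0,0,0.07,0,0,0],[0,0,0.07,0,0,0],[0,0,0.07,0,0,0]]' >/dev/null; python3 st.py
python3 -c "
from h import *
held()"
```

```text
t 30.9167 p [ 0.4449 -0.1436  0.1006] psi 61.9 F [0.4 0.1 0.2] M [ 0.11 -0.11 -0.  ] op 47.5 gf 0.0 q6 -94
t 31.5833 p [ 0.4449 -0.1437  0.1013] psi 61.9 F [-0.6  1.7  2.5] M [ 0.15 -0.25 -0.05] op 13.8 gf 30.0 q6 -94
t 32.25 p [ 0.4438 -0.1433  0.1698] psi 61.9 F [-0.1  1.1 -6.3] M [ 0.11 -0.11 -0.03] op 14.0 gf 30.0 q6 -94
heldbase 7303 [ 443.9 -143.2] [70. 70.] 3.3 z 0.104
```

```bash
python3 -m handwheel '[[0,0.03,0,0,0,0.02],[0,0.06,0,0,0,0.04],[0,0.09,0,0,0,0.06],[0,0.12,0,0,0,0.08],[0,0.15,0,0,0,0.1],[0,0.18,0,0,0,0.117],[0,0.21,0,0,0,0.117],[0,0.234,0,0,0,0.117]]' >/dev/null
python3 -m handwheel '[[0,0.03,0,0,0,0],[-0.002,0.06,0,0,0,0],[-0.004,0.1,0,0,0,0],[-0.006,0.14,0,0,0,0],[-0.006,0.18,0,0,0,0],[-0.006,0.2,0,0,0,0],[-0.006,0.2,0,0,0,0],[-0.006,0.2,0,0,0,0]]' >/dev/null
python3 st.py
python3 -c "
from h import *
P,i=held();jig(P)"
```

```text
t 33.6333 p [0.4375 0.2907 0.1692] psi 75.5 F [-0.9 -0.7 -5.2] M [-0.03 -0.09  0.07] op 14.0 gf 30.0 q6 -54
heldbase 7301 [437.6 290.6] [70. 70.] 17.0 z 0.103
jig 3078 [437.4 290.6] [110. 106.] 16.7 z 0.037
```

```bash
python3 -m handwheel '[[0,0,-0.01,0,0,0],[0,0,-0.02,0,0,0],[0,0,-0.03,0,0,0],[0,0,-0.04,0,0,0],[0,0,-0.05,0,0,0],[0,0,-0.053,0,0,0],[0,0,-0.056,0,0,0],[0,0,-0.056,0,0,0]]' >/dev/null; python3 st.py
python3 -m handwheel '[[0,0,0,0,0,-0.05],[0,0,0,0,0,-0.1],[0,0,0,0,0,-0.15],[0,0,0,0,0,-0.2],[0,0,0,0,0,-0.25],[0,0,0,0,0,-0.3],[0,0,0,0,0,-0.3],[0,0,0,0,0,-0.3]]' >/dev/null; python3 st.py
python3 -c "
from h import *
P,im=held('h5.png')"
```

```text
t 34.35 p [0.4387 0.29   0.1143] psi 75.3 F [ 0.3 -0.8 -6.1] M [ 0.06 -0.08  0.01] op 13.8 gf 30.0 q6 -54
t 35.0167 p [0.4393 0.2909 0.1155] psi 41.0 F [-0.5  2.5 -7.1] M [ 0.68 -0.15  0.11] op 13.8 gf 30.0 q6 -20
heldbase 7309 [439.8 291.3] [70. 70.] 9.6 z 0.049
```

```bash
python3 -m handwheel '[[0,0,0,0,0,-0.05],[0,0,0,0,0,-0.1],[0,0,0,0,0,-0.15],[0,0,0,0,0,-0.2],[0,0,0,0,0,-0.25],[0,0,0,0,0,-0.275],[0,0,0,0,0,-0.275],[0,0,0,0,0,-0.275]]' >/dev/null; python3 st.py
python3 -c "
from h import *
P,im=held()"
python3 -m handwheel '[[0,0,0,0,0,0.03],[0,0,0,0,0,0.062],[0,0,0,0,0,0.062],[0,0,0.02,0,0,0.062],[0,0,0.05,0,0,0.062],[0,0,0.08,0,0,0.062],[0,0,0.11,0,0,0.062],[0,0,0.11,0,0,0.062]]' >/dev/null; python3 st.py
python3 -c "
from h import *
P,im=held()"
```

```text
t 35.7333 p [0.4394 0.2909 0.1155] psi 9.5 F [ 1.2  4.3 -6. ] M [ 1.05 -0.11  0.17] op 14.0 gf 30.0 q6 12
heldbase 7026 [439.  295.9] [70. 61.] 9.3 z 0.049
t 36.45 p [0.4421 0.291  0.2306] psi 16.5 F [ 2.3  1.6 -5.1] M [ 0.23 -0.36 -0.05] op 13.6 gf 30.0 q6 5
heldbase 7012 [442. 296.] [72. 60.] 16.2 z 0.164
```

```bash
python3 -m handwheel '[[0,-0.04,0,0,0,-0.02],[0,-0.08,0,0,0,-0.04],[0,-0.12,0,0,0,-0.06],[0,-0.16,0,0,0,-0.08],[0,-0.2,0,0,0,-0.108],[0,-0.24,0,0,0,-0.108],[0,-0.27,0,0,0,-0.108],[0,-0.294,0,0,0,-0.108]]' >/dev/null
python3 -m handwheel '[[0,-0.04,0,0,0,0],[0.01,-0.08,0,0,0,0],[0.04,-0.1,0,0,0,0],[0.08,-0.1,0,0,0,0],[0.11,-0.1,0,0,0,0],[0.14,-0.1,0,0,0,0],[0.17,-0.1,0,0,0,0],[0.18,-0.1,0,0,0,0]]' >/dev/null
python3 -m handwheel '[[0,0,0,0,0,0],[0,0,0,0,0,0],[0,0,0,0,0,0],[0,0,0,0,0,0],[0,0,0,0,0,0],[0,0,0,0,0,0],[0,0,0,0,0,0],[0,0,0,0,0,0]]' >/dev/null
python3 st.py
python3 -c "
from h import *
P,im=held();ledge(P)"
```

```text
t 38.5 p [ 0.6186 -0.1039  0.2253] psi 4.1 F [ 0.3  0.9 -5.6] M [-0.01 -0.03 -0.07] op 13.7 gf 30.0 q6 -24
heldbase 7350 [618.6 -97.9] [70. 64.] 3.8 z 0.159
ledge 11430 [621.6 -58.8] [ 97. 206.] 3.9 z 0.08
```

```bash
python3 -m handwheel '[[0.004,0,-0.01,0,0,0],[0.004,0,-0.02,0,0,0],[0.004,0,-0.03,0,0,0],[0.004,0,-0.034,0,0,0],[0.004,0,-0.037,0,0,0],[0.004,0,-0.039,0,0,0],[0.004,0,-0.041,0,0,0],[0.004,0,-0.041,0,0,0]]' >/dev/null; python3 st.py
```

```text
t 39.2167 p [ 0.6229 -0.1038  0.1838] psi 4.1 F [-0.2 -0.1 -6. ] M [-0.03 -0.04 -0.  ] op 13.5 gf 30.0 q6 -24
```

```bash
python3 -m handwheel '[[0,0,-0.001,0,0,0],[0,0,-0.002,0,0,0],[0,0,-0.0028,0,0,0],[0,0,-0.0028,0,0,0],[0,0,-0.0028,0,0,0],[0,0,-0.0028,0,0,0],[0,0,-0.0028,0,0,0],[0,0,-0.0028,0,0,0]]' >/dev/null; python3 st.py
python3 -m handwheel '[[0,0,0,0,0,0],[0,0,0,0,0,0],[0,0,0,0,0,0],[0,0,0,0,0,0],[0,0,0,0,0,0],[0,0,0,0,0,0],[0,0,0,0,0,0],[0,0,0,0,0,0]]' 0.1 >/dev/null; python3 st.py
python3 -m handwheel '[[0,0,0.02,0,0,0],[0,0,0.05,0,0,0],[0,0,0.08,0,0,0],[-0.03,0.03,0.12,0,0,0],[-0.05,0.06,0.14,0,0,0],[-0.07,0.09,0.15,0,0,0],[-0.08,0.12,0.15,0,0,0],[-0.08,0.12,0.15,0,0,0]]' >/dev/null; python3 st.py
python3 -c "
from h import *
P,im=cap('wrist','w9.png')[0],0
for x,y in((.607,.137),(.6165,.018),(.623,-.103)): look('wrist',x,y,.055,.08)
cap('top','topend.png');cap('scene','sceneend.png')
a=cv2.imread('pics/topend.png');b=cv2.imread('pics/sceneend.png')[60:400,140:540]
cv2.imwrite('pics/end.png',np.hstack([cv2.resize(a,(420,262)),np.zeros((262,1,3),np.uint8),cv2.resize(b,(308,262))]))"
```

```text
t 39.8833 p [ 0.6233 -0.1038  0.1828] psi 4.1 F [-1.8  2.7  6.3] M [ 0.2   0.35 -0.07] op 14.3 gf 30.0 q6 -24
t 40.55 p [ 0.6228 -0.1038  0.1811] psi 4.1 F [-0.4  0.   0.4] M [ 0.04 -0.1  -0.03] op 47.0 gf 0.0 q6 -24
t 41.2167 p [0.5394 0.0219 0.3333] psi 4.4 F [-0.5  0.  -0.7] M [-0.01 -0.06  0.01] op 47.8 gf 0.0 q6 -14
base 2788 [607.4 138.8] [70. 70.] 4.4 z 0.115
fig 2049 [607.4 138.7] [15. 58.] 3.7 z 0.198
base 2742 [617.7  20.8] [71. 69.] 4.4 z 0.115
fig 1380 [617.8  20.8] [15. 50.] 3.7 z 0.197
base 951 [622.7 -86.6] [71. 45.] 4.9 z 0.115
fig 61 [ 620.2 -118.6] [ 6. 11.] 5.3 z 0.198
```

View pics/w9.png

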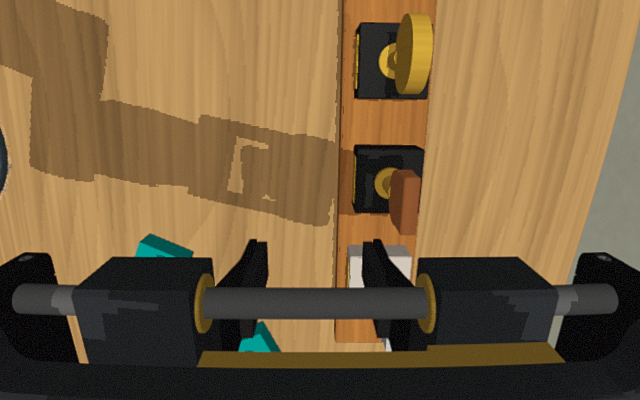

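View pics/end.png

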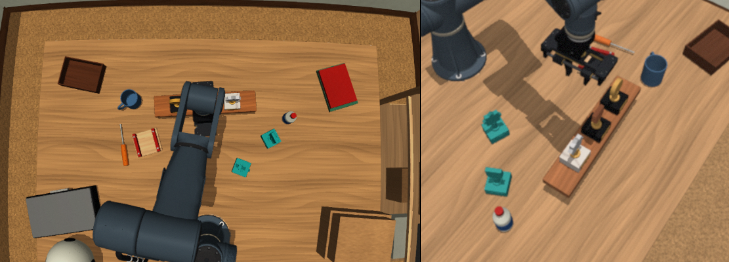

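All three trophies stand on the ledge with their nameplates along its long edges, at wrist pixels (393,60), (388,180) and (380,265). No blue trophy is present. One last check of t2 from the top camera, then I hand in.

```bash
python3 -c "
from h import *
look('top',.623,-.103,.055,.08)
print(bot.hand_in())"
```

```text
base 334 [ 621.9 -101.3] [71. 70.] 1.5 z 0.115
fig 125 [ 622.4 -102.2] [14. 61.] 3.4 z 0.196
the job is handed in; nothing more can be done
None
```

The three trophies present (t1 gold, t2 silver, t3 copper; t4 was absent) are tightened to within about 2° by camera, standing upright and wholly on the pine ledge with nameplates facing its long edges, and the job is handed in; t1's grip slipped once and I regrasped it, and I did not touch the bottle, mug, screwdriver or turquoise look-alikes.

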